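Register and clamp a tube on the welding plate

TASK

Get the long square tube ready for welding on the fixture plate. Put the short offcut that lies in its way into the red scrap tray, then slide the tube, without lifting it off the plate, until its long side sits flush along the fence and its end is fully home against the end stop; then crank the clamp down clockwise until its pad bears on the tube, and about half a turn more so that it grips. Leave the tube registered and clamped, and leave the magnet, the spray can and the tape measure where they are.

Things in the scene. Friction and masses are not known exactly. Their poses are not given: they have to be found in the camera images.
- plate: dark grey steel fixture plate with a grid of holes, fixed to the bench, 300 (its x) by 460 (its y) by 20 mm thick; origin at the centre of its underside on the bench, z up. A green fence bar, 25 mm thick in x, 340 mm long in y and 35 mm high above the plate, is bolted to it; the fence's working face looks to the plate's -x at x = +45 mm
- fence (a point): middle of the foot of the fence's working face, on the plate's top; axes as the plate's (+x points into the fence, y runs along it). The tube is flush when its centre line is 15 mm before the face (x = -15 mm here)
- end_stop: green stop block with a brass bolt head, fixed on the plate just before the fence, 50 (x) by 30 (y) by 35 mm high; origin at the foot of its working face, which looks to -y, on the plate's top; the block lies on the +y side; axes as the plate's
- clamp: blue table clamp fixed behind the fence; origin at the foot of its steel post on the plate's top, axes as the plate's. Its arm, up to 40 mm wide, reaches over the fence to -x; the screw's axis is 75 mm from the post in -x (over the centre line of the registered tube). The arm and the boss round the screw (34 mm across) lie 72 to 108 mm above the plate, the post ends 121 mm above it
- crank (a joint): turning of the clamp's crank, rad, positive clockwise seen from above, which lowers the screw, pad and crank by 6 mm a turn; at 0 the pad's underside is 12 mm above the top of a tube lying on the plate (contact at 12.6 rad); it starts between 1.2 and 4.4; the thread ends at 20.4. It stays where it is left; 1 to 2 N at the handle turn it
- crank_axis (a point): point on the screw's vertical axis at the height of the middle of the crank handle
- handle_mid (a point): middle of the upright red crank handle, a freely revolving grip 21 mm thick and 55 mm high, 55 mm from the screw's axis; its top is 27 mm above this point, the steel crank arm's top 29 mm below it. Its height above the plate is 168 mm at joint 0 and sinks with the screw; the crank can stand in any direction
- pad: black rubber foot under the clamp screw, 29 mm across; origin at the centre of its underside. It is sprung: it presses with about 8 N as soon as it gives way and 2.5 N more per mm of further screw travel
- tube: square steel tube 30 by 30 mm, 280 mm long, 0.4 to 0.7 kg, lying on the plate; origin at the centre of its underside, long axis along its y
- offcut: short piece of the same square tube, 30 (x) by 42 (y, along the tube) by 30 mm high, lying on the plate between the tube and the fence; origin at the centre of its underside
- scrap_tray: red open tray, 130 (x) by 160 (y) by 45 mm high, walls and floor 4 mm, fixed on the bench to the left or right of the plate; two flat scraps 5 mm thick lie at its edges; origin at the centre of its underside
- fittings_tray: blue open tray with nuts, of the same size, on the other side of the plate; not part of the job
- magnet: red welding magnet 60 by 60 by 18 mm lying on the plate behind the fence; origin under its centre; not part of the job
- spray_can: yellow spray can, 66 mm across and 190 mm high, on the bench; origin under its centre; not part of the job
- tape_measure: yellow tape measure 70 by 40 by 66 mm high on the bench; origin under its centre; not part of the job
Mind the look-alikes: they are no part of the job. There is more than one size of the offcut; the job needs the smallest.

How it is judged:
By the outcome, as a careful person would: the job done as asked, in the order asked, and still so for the second after the job is handed in, with the robot touching nothing.
It also fails if it takes over 72 s, if anything falls off the work surface, if the arm or the gripper's body presses on something with over 40 N, if the wrist force passes 120 N, or if a joint passes its speed limit or range.

ROBOT

A 6-joint arm with a two-finger parallel gripper is mounted at the origin on the work surface. World frame = base frame: x ahead of the robot, y to its left, z up, the work surface at z = 0. Lengths are in mm, angles in rad, forces in N, time in s.
With the tool pointing down it reaches from about 350 to 975 mm from the base axis. Payload 7.1 kg.
Tool frame: the origin (TCP) lies midway between the tips of the shut fingers; the grasp point (between the pads) lies ctrl.grip_point_offset behind it (ctrl.grip_point_offset is the distance from the TCP to the grasp point, in mm); z points along the fingers, y is the line along which they close (so a half turn about z gives the same grasp; the last joint's range is limited). The gripper opens to 88 mm and grips with 3 to 60 N. Pads are 20 mm wide; open, the fingers measure 115 mm over their backs; the gripper's body (75 mm by 178 mm) begins 61 mm behind the grasp point.
Start: joints at [-1.308, 0.423, 1.63, -0, 1.089, -0.019], TCP at [173.821, -600.326, 222.675] pointing down, gripper open.
Joint ranges: [-3, 3], [-0.9, 2.11], [0.09, 2.58], [-1.31, 4.45], [0.11, 2.69], [-2.54, 2.54]. Speed limits (rad/s): [2.39, 2.39, 3.01, 3.14, 3.14, 3.14].

INTERFACE

Orientations are given as a rotation vector (axis times angle).
In Python, from workcell import ctrl, get_image, close_job, finder gives the robot as it stands.
- The arm moves only by the tool servo_tool, never from a script. Its argument "deltas" is a list of rows, each a list of 2 entries, a list of its own where there are three numbers: the shift along the tool's x, y, z in mm, then the turn, a rotation vector about the tool's x, y, z in rad. A call has 1 to 5 rows; each row is the pose to reach, as a shift and turn from the pose commanded when the call began, along the tool's axes at that moment; what a row does not reach only later rows make up. A row lasts 1/12 s, in which the tool goes at most 41.7 mm and 7.16 degrees, less where a joint would pass 70% of its speed; a pose out of reach is approached as far as the arm can. A call with a gripper value outside its range is refused whole. "grip" is the closure, from -1 (fully open) to 1 (shut), so that 0 is half open, set as the call begins (left out, the last holds). The fingers move at their own pace and stop on an object; the grip force is fixed at half the most. Time passes only in rows, so rows that repeat a pose let the fingers close. It gives the time, the measured TCP pose, the force, the opening and the grip force at its end, in the units of the state.
- ctrl.get_obs(): the state, without advancing time (a new reading comes with each control period).
- get_image(name): name is "side" or "top" or "wrist"; returns a dict with "frame" (420x560x3 uint8, blue, green, red), "depth" (420x560 float32, mm along the optical axis (not along the pixel's ray), 0 where there is no reading), "K" (3x3 intrinsics, pixels), "dist" ([k1, k2, p1, p2, k3] as OpenCV has them; the pictures are not rectified), "pose" (4x4, takes a point from camera to world coordinates). Camera axes: x right, y down, z forward; pixel columns grow to the right and rows downward; lengths in mm; the calibration is good to about 2 mm. A picture is of the moment at which its call begins.
- close_job(): hands the job in; it is judged then, once.
Trained networks look in a picture, given as the dict that the camera call returned (one of the last four; its "shot" number tells which), for a name from the list of things; names that differ only in an ending like _2 or _b are one class to them, and where a whole thing is asked for, a point or a joint stands for the part that bears it (a point fixed in the world has none). Each returns a list of dicts, best first, with "score" (0 to 1); they miss things now and then, are a little off and sometimes report something else, mostly with a low value. They report only what shows in the picture. A call takes as long as a camera call. They do not tell look-alikes from the thing itself.
- finder.search_frame(query, picture): "rect" ([centre column, centre row, width, height] as shares, 0 to 1, of the picture: columns of its width, rows of its height, round what is visible of it).
- finder.silhouettes(query, picture): "mask" (420x560 bool, what is visible of it) and "rect" ([centre column, centre row, width, height] as shares, 0 to 1, of the picture: columns of its width, rows of its height, round what is visible of it).
The state is a dict: "t": time; "qpos": joint angles; "qvel": joint speeds; "joint_torque": joint torques, N m; "ee_pos": TCP position; "orientation": TCP orientation; "ft_force": force on the tool from outside, world axes, zero at the start; "moment": the same for the moment, N m; "width": finger opening in mm; "grasp_force": force on a finger pad.
Only numpy, scipy, OpenCV 4.12 (cv2) and the standard library are available. Lean on these libraries where they do the work, as an engineer would, in place of code of your own. Each camera call takes 0.05 s, during which the arm holds its last target. There are 200 camera calls.

## Working session

There is one attempt and no reset: what is moved stays moved. The work goes in short steps, Python scripts to look and compute and a tool call to move; the robot and the scene stay as the last step left them, time stands still between calls to the robot, and variables do not carry over. Pictures are saved under pics/ and viewed, at most 10 in all, crops included, and the job is handed in when it is done.

Besides the shell and the picture viewer there is one more tool, called after "Call:" as a command line: name --argument value ..., lists and objects as JSON in quotes. servo_tool: Moves the arm, as the interface text tells. Its arguments: {"type":"object","properties":{"deltas":{"type":"array","items":{"type":"array"}},"grip":{"type":"number"}},"required":["deltas"]}

```bash
ls; mkdir -p pics
cat > h.py <<'E'
import numpy as np, cv2
from workcell import ctrl, get_image, close_job, finder
from scipy.spatial.transform import Rotation as R
def world(p):
    "HxWx3 world points from depth"
    h,w=p['depth'].shape
    u,v=np.meshgrid(np.arange(w),np.arange(h))
    n=cv2.undistortPoints(np.stack([u,v],-1).reshape(-1,1,2).astype(np.float64),np.array(p['K']),np.array(p['dist'])).reshape(h,w,2)
    d=p['depth'].astype(float)
    c=np.dstack([n[...,0]*d,n[...,1]*d,d]); T=np.array(p['pose'])
    W=c@T[:3,:3].T+T[:3,3]; W[d<=0]=np.nan
    return W
def totool(dp):
    "world shift -> tool axes"
    return R.from_rotvec(ctrl.get_obs()['orientation']).inv().apply(dp)
E
python3 - <<'E'
from h import *
o=ctrl.get_obs(); print({k:np.round(v,3) for k,v in o.items()}, ctrl.grip_point_offset)
t=get_image('top'); s=get_image('side')
cv2.imwrite('pics/top.png',t['frame']);cv2.imwrite('pics/side.png',s['frame'])
W=world(t)
for q in ['plate','end_stop','clamp','crank','handle_mid','tube','offcut','scrap_tray','fittings_tray','magnet','spray_can','tape_measure']:
    for r in finder.silhouettes(q,t)[:4]:
        m=r['mask']; P=W[m]; P=P[~np.isnan(P[:,0])]
        print(q,round(r['score'],2),np.round(np.array(r['rect'])*[560,420,560,420]),np.round(np.median(P,0)),np.round(np.percentile(P[:,2],95)), m.sum())
E
```

```text
pics
{'t': np.float64(0.0), 'qpos': array([-1.308,  0.424,  1.631, -0.   ,  1.089, -0.019]), 'qvel': array([-0.   ,  0.   ,  0.   , -0.   , -0.001, -0.001]), 'joint_torque': array([-0.0000e+00, -5.4462e+01, -2.7367e+01,  6.4000e-02,  2.3000e-02,
       -0.0000e+00]), 'ee_pos': array([ 173.664, -599.815,  221.932]), 'orientation': array([-3.109, -0.441,  0.   ]), 'ft_force': array([0.33 , 0.323, 0.377]), 'moment': array([-0.083, -0.031,  0.032]), 'grasp_force': np.float64(0.0), 'width': np.float64(87.85)} 18.700000000000003
plate 0.78 [262. 187. 148.  98.] [543.  25.  20.] 53.0 11233
end_stop 0.68 [297. 181.  14.  15.] [570. -88.  48.] 55.0 173
end_stop 0.62 [209. 182.  12.  18.] [557. 184.  55.] 63.0 183
clamp 0.68 [211. 181.  10.  19.] [557. 183.  56.] 64.0 143
clamp 0.66 [240. 161.  32.  45.] [625.  99. 127.] 209.0 720
clamp 0.52 [394. 219.  54.  46.] [ 451. -407.    7.] 46.0 2274
crank 0.63 [242. 169.  21.   9.] [577.  71. 161.] 216.0 138
crank 0.63 [260. 187. 146.  98.] [544.  25.  20.] 53.0 11091
handle_mid 0.47 [242. 169.  29.  11.] [577.  72. 160.] 215.0 200
tube 0.87 [276. 201.  89.  35.] [502. -27.  50.] 55.0 888
offcut 0.76 [423. 145.  22.  23.] [ 695. -483.   39.] 45.0 277
offcut 0.7 [361. 297.  16.  17.] [ 208. -298.   39.] 44.0 221
offcut 0.5 [295. 181.  14.  10.] [570. -86.  49.] 55.0 149
scrap_tray 0.82 [142. 212.  61.  44.] [464. 399.   5.] 44.0 2451
fittings_tray 0.94 [396. 220.  59.  44.] [ 450. -409.    7.] 46.0 2405
magnet 0.79 [288. 148.  22.  22.] [665. -59.  38.] 43.0 407
spray_can 0.69 [147. 137.  34.  30.] [669. 352. 177.] 192.0 798
spray_can 0.64 [396. 220.  53.  40.] [ 451. -407.    7.] 46.0 2225
tape_measure 0.63 [385. 155.  23.  25.] [ 656. -366.   63.] 71.0 387
```

Run:
```python
import cv2
t=cv2.imread('pics/top.png')
cv2.imwrite('pics/topc.png',cv2.resize(t[120:260,160:360],None,fx=4,fy=4,interpolation=cv2.INTER_CUBIC))
```

```text
(no output)
```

View pics/top.png

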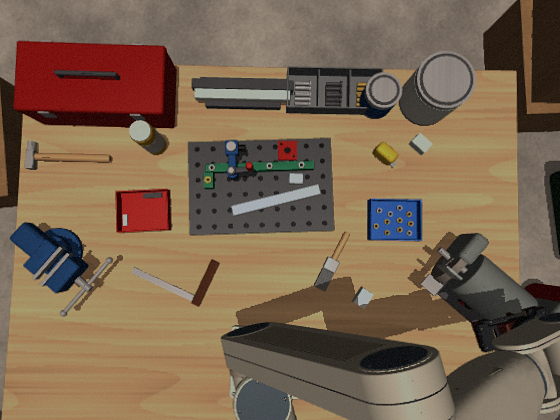

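View pics/topc.png

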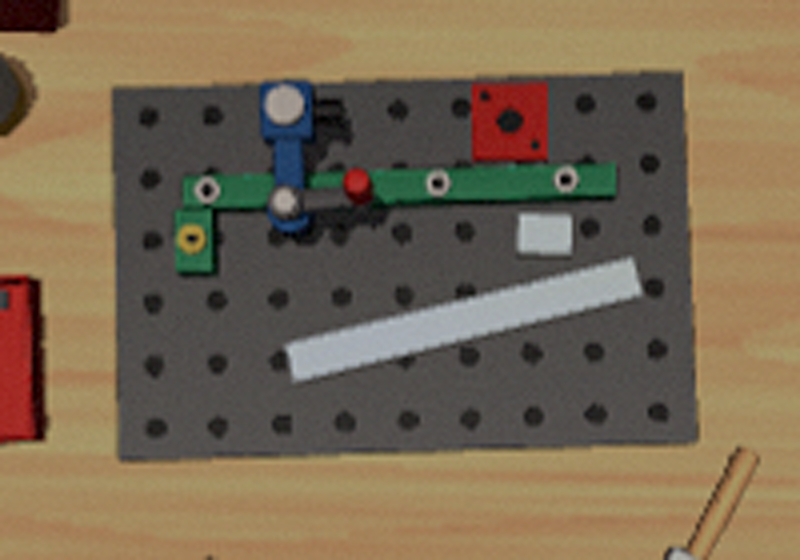

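View pics/side.png

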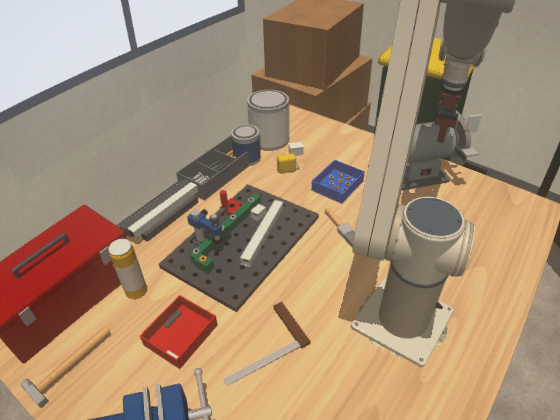

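Candidate offcuts are at (296,178) on the plate, (421,144) on the bench and (363,297) on the bench. The one at (296,178) fits: it lies between tube and fence and is smallest (about 14x10 px, roughly 44x30 mm), and the enlarged crop confirms it at (545,235). The crank handle points along -y, and the scrap tray is at (143,211).

Run:
```python
from h import *
t=get_image('top');W=world(t);H=t['frame']
def rect(m,zlo,zhi):
    P=W[m&(W[...,2]>zlo)&(W[...,2]<zhi)][:,:2].astype(np.float32); r=cv2.minAreaRect(P); return np.round(r[0],1),np.round(r[1],1),round(r[2],2),np.round(cv2.boxPoints(r))
for q,a,b in [('plate',14,27),('tube',42,60)]:
    print(q,*rect(finder.silhouettes(q,t)[0]['mask'],a,b))
w=get_image('wrist'); T=np.array(w['pose']); o=ctrl.get_obs()
Rt=R.from_rotvec(o['orientation'])
print('cam in tool',np.round(Rt.inv().apply(T[:3,3]-o['ee_pos']),1),'axes',np.round(Rt.inv().as_matrix()@T[:3,:3],3),w['K'])
print(np.round(Rt.as_matrix(),3))
```

```text
plate [551.6  23.7] [303.9 459.5] 2.97 [[ 388.  245.]
 [ 412. -214.]
 [ 715. -198.]
 [ 691.  261.]]
tube [503.  -25.9] [ 30.8 279.7] 15.27 [[ 451.  105.]
 [ 525. -165.]
 [ 555. -157.]
 [ 481.  113.]]
cam in tool [  73.1   -0.8 -161.8] axes [[ 0.001 -0.963 -0.269]
 [ 1.     0.     0.001]
 [-0.001 -0.269  0.963]] [[342.693911     0.         284.26547072]
 [  0.         342.693911   211.20543261]
 [  0.           0.           1.        ]]
[[ 0.961  0.278 -0.   ]
 [ 0.278 -0.961  0.   ]
 [-0.    -0.    -1.   ]]
```

Call:
servo_tool --deltas '[[[15, -11, 0], [0, 0, 0]], [[47, -34, 0], [0, 0, 0]], [[80, -58, 0], [0, 0, 0]], [[112, -82, 0], [0, 0, 0]], [[145, -106, 0], [0, 0, 0]]]'

```text
t: 1.32
ee_pos: [284.4, -455.8, 222.6]
orientation: [-3.11, -0.44, -0.0]
ft_force: [0.9, -0.2, 0.6]
width: 87.9
grasp_force: 0.0
```

Call:
servo_tool --deltas '[[[33, -24, 0], [0, 0, 0]], [[65, -48, 0], [0, 0, 0]], [[98, -72, 0], [0, 0, 0]], [[130, -95, 0], [0, 0, 0]], [[162, -119, 0], [0, 0, 0]]]'

```text
t: 1.73
ee_pos: [407.0, -296.2, 222.9]
orientation: [3.11, 0.441, 0.001]
ft_force: [0.6, -0.3, -0.1]
width: 87.8
grasp_force: 0.0
```

Call:
servo_tool --deltas '[[[33, -24, 0], [0, 0, 0]], [[65, -48, 0], [0, 0, 0.057]], [[98, -72, 0], [0, 0, 0.114]], [[130, -95, 0], [0, 0, 0.171]], [[162, -119, 0], [0, 0, 0.229]]]'

```text
t: 2.15
ee_pos: [529.2, -136.7, 222.9]
orientation: [-3.14, -0.079, -0.0]
ft_force: [0.5, -0.3, 0.5]
width: 87.7
grasp_force: 0.0
```

```bash
cat >> h.py <<'E'
def rect(W,m,zlo,zhi):
    m=m&(W[...,2]>zlo)&(W[...,2]<zhi)
    m=cv2.erode(m.astype(np.uint8),np.ones((3,3)))>0
    P=W[m][:,:2].astype(np.float32); r=cv2.minAreaRect(P); return np.round(r[0],1),np.round(r[1],1),round(r[2],2),np.round(cv2.boxPoints(r),1).tolist(), np.round(np.median(W[m][:,2]),1)
def state():
    o=ctrl.get_obs(); print('t',round(float(o['t']),2),np.round(o['ee_pos'],1),'R',np.round(R.from_rotvec(o['orientation']).as_matrix()[:2,:2],3).tolist(),'f',np.round(o['ft_force'],1),o['width'].round(1),o['grasp_force'].round(1)); return o
E
python3 - <<'E'
from h import *
state(); w=get_image('wrist'); W=world(w); cv2.imwrite('pics/w1.png',w['frame'])
for q,a,b in [('offcut',45,56),('tube',45,56),('end_stop',45,70),('magnet',30,50),('clamp',60,150),('handle_mid',100,240)]:
    for r in finder.silhouettes(q,w)[:3]:
        try: print(q,round(r['score'],2),np.round(np.array(r['rect'])*[560,420,560,420]),*rect(W,r['mask'],a,b))
        except Exception as e: print(q,'x')
hsv=cv2.cvtColor(w['frame'],cv2.COLOR_BGR2HSV)
g=(hsv[...,0]>45)&(hsv[...,0]<85)&(hsv[...,1]>90)
print('green',*rect(W,g,50,60))
E
```

```text
Traceback (most recent call last):
  File "h.py", line 21, in state
    o=ctrl.get_obs(); print('t',round(float(o['t']),2),np.round(o['ee_pos'],1),'R',np.round(R.from_rotvec(o['orientation']).as_matrix()[:2,:2],3).tolist(),'f',np.round(o['ft_force'],1),o['width'].round(1),o['grasp_force'].round(1)); return o
                                                                                                                                                                                         ^^^^^^^^^^^^^^^^
AttributeError: 'float' object has no attribute 'round'
```

```bash
sed -i "s/o\['width'\].round(1),o\['grasp_force'\].round(1)/round(float(o['width']),1),round(float(o['grasp_force']),1)/" h.py
python3 - <<'E'
from h import *
state(); w=get_image('wrist'); W=world(w); cv2.imwrite('pics/w1.png',w['frame'])
for q,a,b in [('offcut',45,56),('tube',45,56),('end_stop',45,70),('handle_mid',100,240)]:
    for r in finder.silhouettes(q,w)[:3]:
        try: print(q,round(r['score'],2),np.round(np.array(r['rect'])*[560,420,560,420]),*rect(W,r['mask'],a,b))
        except Exception as e: print(q,'x')
hsv=cv2.cvtColor(w['frame'],cv2.COLOR_BGR2HSV)
g=(hsv[...,0]>45)&(hsv[...,0]<85)&(hsv[...,1]>90)
print('green',*rect(W,g,50,60))
E
```

```text
t 2.15 [ 529.2 -136.7  222.9] R [[0.999, 0.05], [0.05, -0.999]] f [ 0.5 -0.3  0.5] 87.7 0.0
offcut 0.76 [234. 146.  50.  33.] [572.9 -84. ] [40.8 28.5] 88.87 [[558.2999877929688, -104.0999984741211], [586.7999877929688, -104.5999984741211], [587.5999755859375, -63.900001525878906], [559.0999755859375, -63.29999923706055]] 49.8
tube 0.78 [177. 206. 267.  86.] [504.1 -22. ] [ 29. 278.] 15.17 [[453.70001220703125, 108.4000015258789], [526.5, -160.0], [554.5, -152.39999389648438], [481.70001220703125, 116.0]] 49.7
tube 0.58 [ 15. 135.  29.  31.] [0. 0.] [0. 0.] 0.0 [[0.0, 0.0], [0.0, 0.0], [0.0, 0.0], [0.0, 0.0]] nan
handle_mid 0.68 [ 16. 134.  26.  28.] [583.3  50.1] [18.3 12.4] 7.17 [[573.5, 55.099998474121094], [575.0, 42.79999923706055], [593.2000122070312, 45.099998474121094], [591.7000122070312, 57.400001525878906]] 157.7
handle_mid 0.34 [177. 206. 264.  87.] [0. 0.] [0. 0.] 0.0 [[0.0, 0.0], [0.0, 0.0], [0.0, 0.0], [0.0, 0.0]] nan
green [ 6.1e+02 -4.0e-01] [ 22.6 273.7] 3.07 [[591.4000244140625, 135.60000610351562], [606.0, -137.60000610351562], [628.5999755859375, -136.39999389648438], [613.9000244140625, 136.89999389648438]] 54.6
  return _methods._mean(a, axis=axis, dtype=dtype,
  ret = ret.dtype.type(ret / rcount)
```

View pics/w1.png

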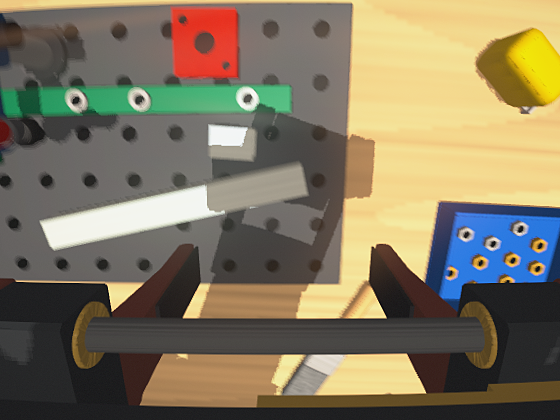

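Call:
servo_tool --deltas '[[[15, -16, 10], [0, 0, 0.02]], [[30, -32, 35], [0, 0, 0.05]], [[47, -50, 70], [0, 0, 0.07]], [[47, -50, 100], [0, 0, 0.07]], [[47, -50, 130], [0, 0, 0.07]]]'

```text
t: 2.82
ee_pos: [572.6, -87.6, 91.5]
orientation: [3.141, -0.028, 0.001]
ft_force: [-0.6, 0.2, -0.5]
width: 87.7
grasp_force: 0.0
```

Call:
servo_tool --deltas '[[[0, 0, 25], [0, 0, 0]], [[0, 0, 45], [0, 0, 0]], [[0, 0, 60], [0, 0, 0]], [[0, 0, 69], [0, 0, 0]], [[0, 0, 69], [0, 0, 0]]]'

```text
t: 3.23
ee_pos: [571.0, -88.1, 22.0]
orientation: [-3.141, 0.03, 0.005]
ft_force: [-0.5, 0.2, 0.4]
width: 87.8
grasp_force: 0.0
```

Call:
servo_tool --deltas '[[[0, 0, 0], [0, 0, 0]], [[0, 0, 0], [0, 0, 0]], [[0, 0, 0], [0, 0, 0]], [[0, 0, 0], [0, 0, 0]], [[0, 0, 0], [0, 0, 0]]]' --grip 1

```text
t: 3.65
ee_pos: [573.5, -87.2, 24.5]
orientation: [3.141, -0.027, 0.002]
ft_force: [1.1, 0.1, 0.6]
width: 57.6
grasp_force: 0.0
```

Run:
```python
from h import *
state()
```

```text
t 3.65 [573.5 -87.2  24.5] R [[1.0, -0.017], [-0.017, -1.0]] f [1.1 0.1 0.6] 57.6 0.0
```

Call:
servo_tool --deltas '[[[0, 0, 0], [0, 0, 0]], [[0, 0, 0], [0, 0, 0]], [[0, 0, 0], [0, 0, 0]], [[0, 0, -10], [0, 0, 0]], [[0, 0, -30], [0, 0, 0]]]'

```text
t: 4.07
ee_pos: [571.1, -86.7, 52.4]
orientation: [-3.141, 0.027, 0.007]
ft_force: [-0.0, -0.4, 0.1]
width: 41.7
grasp_force: 30.0
```

Call:
servo_tool --deltas '[[[0, 0, -35], [0, 0, 0]], [[-15, 0, -65], [0, 0, 0]], [[-45, 0, -90], [0, 0, 0]], [[-80, 0, -100], [0, 0, 0]], [[-115, 0, -105], [0, 0, 0]]]'

```text
t: 4.48
ee_pos: [458.0, -85.2, 161.1]
orientation: [3.141, -0.026, 0.006]
ft_force: [0.3, -0.8, 0.2]
width: 41.9
grasp_force: 30.0
```

Call:
servo_tool --deltas '[[[0, -15, 0], [0, 0, 0]], [[0, -50, 0], [0, 0, 0]], [[0, -90, 0], [0, 0, 0]], [[0, -130, 0], [0, 0, 0]], [[0, -170, 0], [0, 0, 0]]]'

```text
t: 4.9
ee_pos: [460.6, 86.3, 159.5]
orientation: [-3.141, 0.029, -0.001]
ft_force: [0.6, -0.1, -0.4]
width: 42.0
grasp_force: 30.0
```

Call:
servo_tool --deltas '[[[0, -40, 0], [0, 0, 0]], [[0, -80, 0], [0, 0, 0]], [[0, -120, 0], [0, 0, 0]], [[0, -160, 0], [0, 0, 0]], [[0, -190, 0], [0, 0, 0]]]'

```text
t: 5.32
ee_pos: [463.9, 277.9, 159.4]
orientation: [-3.141, 0.025, -0.001]
ft_force: [1.2, -0.1, -0.1]
width: 41.6
grasp_force: 30.0
```

Run:
```python
from h import *
state(); w=get_image('wrist'); W=world(w); cv2.imwrite('pics/w2.png',w['frame'])
t=get_image('top'); Wt=world(t)
for n,p,V in [('w',w,W),('t',t,Wt)]:
  for r in finder.silhouettes('scrap_tray',p)[:1]:
    print(n,r['score'],*rect(V,r['mask'],40,50))
```

```text
t 5.32 [463.9 277.9 159.4] R [[1.0, -0.016], [-0.016, -1.0]] f [ 1.2 -0.1 -0.1] 41.6 30.0
w 0.71 [0. 0.] [0. 0.] 0.0 [[0.0, 0.0], [0.0, 0.0], [0.0, 0.0], [0.0, 0.0]] nan
t 0.51 [0. 0.] [0. 0.] 0.0 [[0.0, 0.0], [0.0, 0.0], [0.0, 0.0], [0.0, 0.0]] nan
  return _methods._mean(a, axis=axis, dtype=dtype,
  ret = ret.dtype.type(ret / rcount)
```

View pics/w2.png

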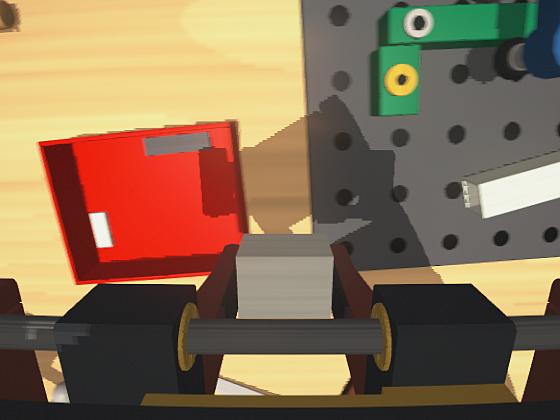

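Call:
servo_tool --deltas '[[[0, -35, 0], [0, 0, 0]], [[-1, -70, 0], [0, 0, 0]], [[-2, -100, 10], [0, 0, 0]], [[-4, -117, 30], [0, 0, 0]], [[-4, -117, 65], [0, 0, 0]]]'

```text
t: 5.93
ee_pos: [464.8, 395.6, 96.6]
orientation: [-3.136, 0.026, -0.01]
ft_force: [0.8, 0.0, -0.9]
width: 42.0
grasp_force: 30.0
```

Call:
servo_tool --deltas '[[[0, 0, 25], [0, 0, 0]], [[0, 0, 50], [0, 0, 0]], [[0, 0, 70], [0, 0, 0]], [[0, 0, 79], [0, 0, 0]], [[0, 0, 79], [0, 0, 0]]]'

```text
t: 6.35
ee_pos: [461.3, 389.6, 12.8]
orientation: [3.139, -0.029, -0.005]
ft_force: [0.1, -0.1, -0.8]
width: 41.4
grasp_force: 30.0
```

Call:
servo_tool --deltas '[[[0, 0, 1], [0, 0, 0]], [[0, 0, 1], [0, 0, 0]], [[0, 0, 1], [0, 0, 0]], [[0, 0, 1], [0, 0, 0]], [[0, 0, -5], [0, 0, 0]]]' --grip -0.5

```text
t: 6.77
ee_pos: [462.1, 391.8, 20.0]
orientation: [3.141, -0.027, -0.0]
ft_force: [-0.3, -0.2, -1.2]
width: 65.6
grasp_force: 0.0
```

Call:
servo_tool --deltas '[[[0, 0, -30], [0, 0, 0]], [[0, 0, -65], [0, 0, 0]], [[0, 0, -100], [0, 0, 0]], [[0, 15, -130], [0, 0, 0]], [[0, 50, -150], [0, 0, 0]]]' --grip -1

```text
t: 7.18
ee_pos: [463.1, 345.2, 174.2]
orientation: [-3.136, 0.022, -0.009]
ft_force: [0.4, 0.5, 0.6]
width: 87.8
grasp_force: 0.0
```

Run:
```python
from h import *
state(); w=get_image('wrist'); np.save('w3.npy',w,allow_pickle=True); W=world(w); cv2.imwrite('pics/w3.png',w['frame'])
for q in ['offcut','tube']:
  for r in finder.silhouettes(q,w)[:2]:
    P=W[r['mask']]; print(q,r['score'],np.nanmedian(P,0).round(1))
hsv=cv2.cvtColor(w['frame'],cv2.COLOR_BGR2HSV)
g=((hsv[...,0]>45)&(hsv[...,0]<85)&(hsv[...,1]>90)).astype(np.uint8)
n,l,s,c=cv2.connectedComponentsWithStats(g)
for i in range(1,n):
    if s[i,4]>300: print(s[i]); P=W[(l==i)&(W[...,2]>51)&(W[...,2]<59)]; print(P.shape,np.nanmin(P,0),np.nanmax(P,0))
```

```text
t 7.18 [463.1 345.2 174.2] R [[1.0, -0.014], [-0.014, -1.0]] f [0.4 0.5 0.6] 87.8 0.0
offcut 0.96 [463.8 389.6  33.6]
tube 0.79 [470.6 107.2  34.1]
[ 449   13  111  103 5452]
(4071, 3) [536.66547211 126.99587751  51.00319167] [614.69332122 206.71760545  58.99086185]
```

View pics/w3.png

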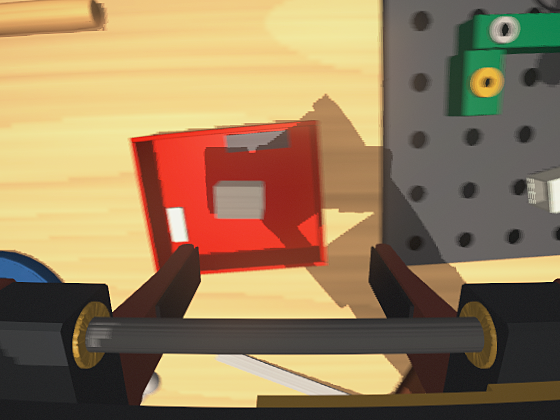

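Run:
```python
from h import *
w=np.load('w3.npy',allow_pickle=True).item(); W=world(w)
hsv=cv2.cvtColor(w['frame'],cv2.COLOR_BGR2HSV)
g=((hsv[...,0]>45)&(hsv[...,0]<85)&(hsv[...,1]>90)&(W[...,2]>51)&(W[...,2]<58))
P=W[g][:,:2]; a=np.radians(3.05)
Q=(P-[590.4,135.6])@np.array([[np.cos(a),-np.sin(a)],[np.sin(a),np.cos(a)]])  # x' into the fence, y' along, origin on the face
for x0 in range(-60,30,5):
    s=Q[(Q[:,0]>x0)&(Q[:,0]<=x0+5)]
    if len(s): print(x0,np.percentile(s[:,1],[0,2,98]).round(1),len(s))
for y0 in range(20,80,5):
    s=Q[(Q[:,1]>y0)&(Q[:,1]<=y0+5)]
    if len(s): print('y',y0,np.percentile(s[:,0],[0,2,98,100]).round(1),len(s))
```

```text
-55 [44.5 45.2 70.4] 33
-50 [40.7 41.9 71. ] 240
-45 [40.4 41.9 71. ] 241
-40 [40.6 42.  70.8] 198
-35 [63.2 63.7 71.2] 68
-30 [66.7 67.1 71. ] 51
-25 [66.5 66.6 71.1] 59
-20 [41.8 43.4 71.5] 91
-15 [41.  42.1 71.2] 241
-10 [41.4 42.5 71.2] 259
-5 [-8.6 -5.1 70.5] 287
0 [-8.5 -5.8 63.7] 581
5 [-7.4 -6.  63.6] 427
10 [-7.  -5.6 64.1] 399
15 [-6.4 -5.  63.8] 425
20 [-6.  -4.7 63.1] 445
y 20 [-0.7 -0.2 23.6 24.4] 205
y 25 [-0.7 -0.5 23.6 24. ] 155
y 30 [-0.2  0.  24.  24.3] 59
y 35 [-0.4 -0.2 24.2 24.3] 42
y 40 [-50.5 -49.6  24.   24.5] 213
y 45 [-50.5 -49.7  23.7  24.4] 304
y 50 [-50.2 -49.4  23.5  24.4] 412
y 55 [-50.8 -49.9  23.1  24.3] 442
y 60 [-50.5 -49.5  22.5  24.3] 506
y 65 [-50.3 -49.5  -2.4  11.5] 408
y 70 [-50.1 -49.3  -2.3  -1.2] 192
```

Offcut is in the tray (px (239,200)). Now I'll go in front of the tube to push it.

Call:
servo_tool --deltas '[[[0, 20, 0], [0, 0, 0]], [[-2, 60, 0], [0, 0, 0]], [[-3, 100, 0], [0, 0, 0]], [[-4, 140, 0], [0, 0, 0]], [[-5, 180, 0], [0, 0, 0]]]'

```text
t: 7.75
ee_pos: [452.5, 161.1, 169.1]
orientation: [3.141, -0.025, -0.001]
ft_force: [0.8, 0.2, -0.2]
width: 87.7
grasp_force: 0.0
```

Call:
servo_tool --deltas '[[[-1, 40, 0], [0, 0, 0]], [[-2, 80, 0], [0, 0, -0.02]], [[-3, 120, 0], [0, 0, -0.05]], [[-4, 155, 0], [0, 0, -0.067]], [[-5, 187, 0], [0, 0, -0.067]]]'

```text
t: 8.17
ee_pos: [444.7, -26.3, 169.3]
orientation: [-3.14, -0.079, 0.001]
ft_force: [-0.5, -1.2, 0.1]
width: 87.7
grasp_force: 0.0
```

Run:
```python
from h import *
state(); w=get_image('wrist'); np.save('w4.npy',w,allow_pickle=True); W=world(w); cv2.imwrite('pics/w4.png',w['frame'])
print(*rect(W,finder.silhouettes('tube',w)[0]['mask'],44,56))
hsv=cv2.cvtColor(w['frame'],cv2.COLOR_BGR2HSV)
red=((hsv[...,0]<8)|(hsv[...,0]>172))&(hsv[...,1]>120)&(W[...,2]>120)&(W[...,2]<230)
P=W[red];print(len(P),np.nanpercentile(P,[2,50,98],0).round(1).tolist()); T=P[P[:,2]>np.nanpercentile(P[:,2],97)-4]; print('top',np.nanmean(T,0),np.ptp(T,0))
b=(hsv[...,0]>95)&(hsv[...,0]<125)&(hsv[...,1]>100)&(W[...,2]>60)
P=W[b];print('blue',len(P),np.nanpercentile(P,[2,50,98],0).round(1).tolist())
```

```text
t 8.17 [444.7 -26.3 169.3] R [[0.999, 0.051], [0.051, -0.999]] f [-0.5 -1.2  0.1] 87.7 0.0
[504.1 -22.1] [ 28.7 278.9] 15.28 [[453.5, 108.69999694824219], [527.0, -160.39999389648438], [554.7000122070312, -152.8000030517578], [481.1000061035156, 116.19999694824219]] 49.8
2104 [[437.0, -80.1, 178.6], [457.5, -71.2, 219.1], [458.6, 29.7, 229.7]]
top [453.41275023 -26.3302437  227.9004057 ] [ 28.49793569 113.67718978   4.44236459]
blue 2155 [[468.8, -80.2, 96.9], [565.9, 97.8, 122.6], [580.0, 119.6, 268.8]]
```

View pics/w4.png

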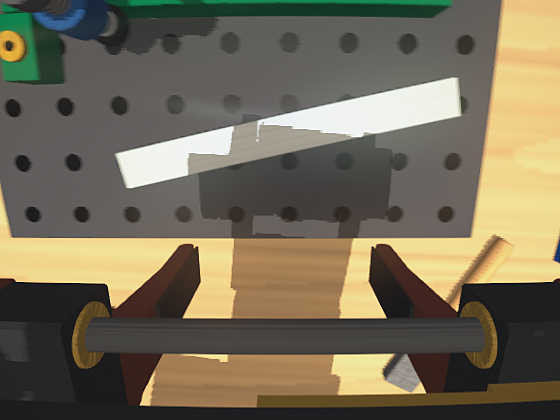

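Call:
servo_tool --deltas '[[[0, 0, 20], [0, 0, 0]], [[0, 0, 55], [0, 0, 0]], [[0, 0, 90], [0, 0, 0]], [[0, 0, 120], [0, 0, 0]], [[0, 0, 142], [0, 0, 0]]]'

```text
t: 8.68
ee_pos: [444.0, -23.6, 25.1]
orientation: [-3.14, -0.079, 0.004]
ft_force: [0.2, 0.7, 0.0]
width: 87.7
grasp_force: 0.0
```

Call:
servo_tool --deltas '[[[5, 0, 0], [0, 0, 0]], [[12, 0, 0], [0, 0, 0]], [[19, 0, 0], [0, 0, 0]], [[26, 0, 0], [0, 0, 0]], [[33, 0, 0], [0, 0, 0]]]'

```text
t: 9.1
ee_pos: [479.3, -22.9, 28.9]
orientation: [3.14, 0.079, 0.002]
ft_force: [-2.1, 0.6, -1.2]
width: 87.6
grasp_force: 1.0
```

Call:
servo_tool --deltas '[[[7, 0, 0], [0, 0, 0]], [[14, 0, 0], [0, 0, 0]], [[21, 0, 0], [0, 0, 0]], [[27, 0, 0], [0, 0, 0]], [[32, 0, 0], [0, 0, 0]]]'

```text
t: 9.52
ee_pos: [509.9, -21.5, 28.3]
orientation: [-3.141, -0.079, 0.002]
ft_force: [-5.2, 0.1, 5.0]
width: 87.8
grasp_force: 2.8
```

Run:
```python
from h import *
state(); w=get_image('wrist'); W=world(w)
print(*rect(W,finder.silhouettes('tube',w)[0]['mask'],44,56))
t=get_image('top'); W=world(t)
for q in ['tube','handle_mid','clamp']:
  for r in finder.silhouettes(q,t)[:2]:
    P=W[r['mask']]; print(q,round(r['score'],2),np.round(np.array(r['rect'])*[560,420,560,420]),np.nanpercentile(P,[3,50,97],0).round().tolist())
    if q=='tube': print(*rect(W,r['mask'],44,56))
cv2.imwrite('pics/top5.png',cv2.resize(t['frame'][120:260,160:360],None,fx=4,fy=4,interpolation=cv2.INTER_CUBIC))
```

```text
t 9.52 [509.9 -21.5  28.3] R [[0.999, 0.05], [0.05, -0.999]] f [-5.2  0.1  5. ] 87.8 2.8
[536.4 -16.3] [ 30.6 257.4] 4.05 [[512.0, 111.0], [530.2000122070312, -145.6999969482422], [560.7000122070312, -143.60000610351562], [542.5, 113.19999694824219]] 49.8
tube 0.83 [276. 188.  89.  17.] [[516.0, -164.0, 31.0], [536.0, -126.0, 50.0], [558.0, 108.0, 55.0]]
[537.6 -27.7] [ 22.9 273.2] 3.37 [[518.2000122070312, 108.0], [534.2000122070312, -164.8000030517578], [557.0999755859375, -163.39999389648438], [541.0, 109.30000305175781]] 50.8
handle_mid 0.58 [242. 169.  22.  10.] [[565.0, 43.0, 152.0], [577.0, 66.0, 160.0], [588.0, 102.0, 217.0]]
clamp 0.85 [240. 161.  35.  42.] [[563.0, 49.0, 27.0], [625.0, 100.0, 128.0], [669.0, 126.0, 214.0]]
```

Call:
servo_tool --deltas '[[[-6, 0, 0], [0, 0, 0]], [[-6, 20, 0], [0, 0, 0]], [[-6, 48, 0], [0, 0, 0]], [[0, 48, 0], [0, 0, 0]], [[6, 48, 0], [0, 0, 0]]]'

```text
t: 10.23
ee_pos: [517.3, -70.2, 27.6]
orientation: [-3.141, -0.075, 0.003]
ft_force: [-7.4, -2.1, 5.1]
width: 87.9
grasp_force: 3.5
```

Call:
servo_tool --deltas '[[[7, 0, 0], [0, 0, 0]], [[14, 0, 0], [0, 0, 0]], [[21, 0, 0], [0, 0, 0]], [[28, 0, 0], [0, 0, 0]], [[34, 0, 0], [0, 0, 0]]]'

```text
t: 10.65
ee_pos: [550.4, -66.4, 27.4]
orientation: [-3.14, -0.08, 0.007]
ft_force: [-6.6, -0.3, 5.7]
width: 87.8
grasp_force: 3.5
```

Call:
servo_tool --deltas '[[[3, 0, 0], [0, 0, 0]], [[6, 0, 0], [0, 0, 0]], [[8, 0, 0], [0, 0, 0]], [[10, 0, 0], [0, 0, 0]], [[10, 0, 0], [0, 0, 0]]]'

```text
t: 11.07
ee_pos: [559.7, -66.1, 27.3]
orientation: [-3.14, -0.08, 0.009]
ft_force: [-9.0, 0.5, 7.6]
width: 87.8
grasp_force: 4.5
```

Run:
```python
from h import *
state()
t=get_image('top'); W=world(t)
for r in finder.silhouettes('tube',t)[:1]: print(*rect(W,r['mask'],44,56))
w=get_image('wrist'); W=world(w)
for r in finder.silhouettes('tube',w)[:1]: print(*rect(W,r['mask'],44,56))
```

```text
t 11.07 [559.7 -66.1  27.3] R [[0.999, 0.051], [0.051, -0.999]] f [-9.   0.5  7.6] 87.8 4.5
[575.4  58. ] [22.  60.6] 9.4 [[559.5999755859375, 86.0999984741211], [569.5, 26.299999237060547], [591.2000122070312, 29.899999618530273], [581.2999877929688, 89.69999694824219]] 49.9
[584.6 -46.8] [ 30.3 226.6] 3.03 [[563.4000244140625, 65.5999984741211], [575.4000244140625, -160.6999969482422], [605.7000122070312, -159.10000610351562], [593.7000122070312, 67.19999694824219]] 49.8
```

Call:
servo_tool --deltas '[[[1, 0, 0], [0, 0, 0]], [[2, 0, 0], [0, 0, 0]], [[3, 0, 0], [0, 0, 0]], [[3, 0, 0], [0, 0, 0]]]'

```text
t: 11.6
ee_pos: [559.6, -66.0, 27.1]
orientation: [-3.139, -0.08, 0.018]
ft_force: [-18.2, -2.4, 14.1]
width: 88.3
grasp_force: 8.9
```

Call:
servo_tool --deltas '[[[-10, 0, 0], [0, 0, 0]], [[-20, 0, -15], [0, 0, 0]], [[-20, 10, -45], [0, 0, 0]], [[-20, 35, -70], [0, 0, 0]], [[-20, 70, -80], [0, 0, 0]]]' --grip 1

```text
t: 12.02
ee_pos: [550.8, -136.8, 110.8]
orientation: [3.14, 0.083, 0.008]
ft_force: [1.3, -0.3, -0.0]
width: 58.1
grasp_force: 0.0
```

Call:
servo_tool --deltas '[[[10, 30, 0], [0, 0, 0]], [[25, 60, 0], [0, 0, 0]], [[42, 68, 0], [0, 0, 0]], [[42, 68, 0], [0, 0, 0]], [[42, 68, 0], [0, 0, 0]]]'

```text
t: 12.43
ee_pos: [594.6, -203.5, 107.4]
orientation: [3.141, 0.077, 0.001]
ft_force: [0.4, -0.2, 0.2]
width: 24.5
grasp_force: 0.0
```

Call:
servo_tool --deltas '[[[0, 0, 20], [0, 0, 0]], [[0, 0, 45], [0, 0, 0]], [[0, 0, 65], [0, 0, 0]], [[0, 0, 78], [0, 0, 0]], [[0, 0, 78], [0, 0, 0]]]'

```text
t: 12.85
ee_pos: [591.4, -201.6, 26.8]
orientation: [-3.138, -0.08, 0.008]
ft_force: [-0.4, -0.1, 0.2]
width: 0.7
grasp_force: 0.0
```

Run:
```python
from h import *
state()
w=get_image('wrist'); W=world(w)
for r in finder.silhouettes('tube',w)[:1]: print(*rect(W,r['mask'],44,56))
t=get_image('top'); W=world(t)
for r in finder.silhouettes('tube',t)[:1]: print(*rect(W,r['mask'],44,56))
```

```text
t 12.85 [ 591.4 -201.6   26.8] R [[0.999, 0.051], [0.051, -0.999]] f [-0.4 -0.1  0.2] 0.7 0.0
[ 587.6 -114.5] [30.  91.7] 5.0 [[568.5999755859375, -70.19999694824219], [576.5999755859375, -161.5], [606.5, -158.89999389648438], [598.5, -67.5]] 49.7
[581.3 -15.9] [ 24.3 207.3] 2.87 [[563.9000244140625, 87.0], [574.2999877929688, -120.0], [598.5999755859375, -118.80000305175781], [588.2999877929688, 88.19999694824219]] 50.3
```

Call:
servo_tool --deltas '[[[0, -8, 0], [0, 0, 0]], [[0, -16, 0], [0, 0, 0]], [[0, -24, 0], [0, 0, 0]], [[0, -30, 0], [0, 0, 0]], [[0, -37, 0], [0, 0, 0]]]'

```text
t: 13.47
ee_pos: [592.4, -166.2, 30.1]
orientation: [3.14, 0.08, 0.001]
ft_force: [-1.7, -5.9, 0.5]
width: 0.7
grasp_force: 2.7
```

Call:
servo_tool --deltas '[[[0, -7, 0], [0, 0, 0]], [[0, -14, 0], [0, 0, 0]], [[0, -21, 0], [0, 0, 0]], [[0, -28, 0], [0, 0, 0]], [[0, -35, 0], [0, 0, 0]]]'

```text
t: 13.88
ee_pos: [590.6, -132.0, 30.1]
orientation: [3.139, 0.079, 0.001]
ft_force: [-0.9, -6.4, 2.2]
width: 0.4
grasp_force: 3.0
```

Run:
```python
from h import *
state()
w=get_image('wrist'); W=world(w)
for r in finder.silhouettes('tube',w)[:1]: print(*rect(W,r['mask'],44,56))
```

```text
t 13.88 [ 590.6 -132.    30.1] R [[0.999, 0.05], [0.05, -0.999]] f [-0.9 -6.4  2.2] 0.4 3.0
[584.2 -59. ] [ 28.9 125.4] 3.17 [[566.2999877929688, 2.799999952316284], [573.2000122070312, -122.4000015258789], [602.0999755859375, -120.80000305175781], [595.0999755859375, 4.400000095367432]] 49.7
```

Call:
servo_tool --deltas '[[[0, -6, 0], [0, 0, 0]], [[0, -11, 0], [0, 0, 0]], [[0, -15, 0], [0, 0, 0]], [[0, -17, 0], [0, 0, 0]], [[0, -18, 0], [0, 0, 0]]]'

```text
t: 14.4
ee_pos: [589.8, -114.0, 29.9]
orientation: [3.14, 0.079, 0.001]
ft_force: [-1.3, -5.9, 2.0]
width: 0.3
grasp_force: 2.8
```

Call:
servo_tool --deltas '[[[0, -1, 0], [0, 0, 0]], [[0, -2, 0], [0, 0, 0]], [[0, -3, 0], [0, 0, 0]]]'

```text
t: 14.65
ee_pos: [589.8, -113.7, 29.9]
orientation: [3.136, 0.081, 0.002]
ft_force: [-2.1, -25.3, 0.4]
width: 0.6
grasp_force: 12.1
```

Call:
servo_tool --deltas '[[[0, 12, 0], [0, 0, 0]], [[-20, 15, 0], [0, 0, 0]], [[-46, 10, 0], [0, 0, 0]], [[-46, -20, 0], [0, 0, 0]], [[-46, -44, 0], [0, 0, 0]]]'

```text
t: 15.07
ee_pos: [539.5, -68.8, 29.4]
orientation: [-3.14, -0.073, 0.003]
ft_force: [0.1, 0.6, 0.1]
width: 0.4
grasp_force: 0.0
```

Call:
servo_tool --deltas '[[[5, 0, 0], [0, 0, 0]], [[10, 0, 0], [0, 0, 0]], [[14, 0, 0], [0, 0, 0]], [[17, 0, 0], [0, 0, 0]], [[19, 0, 0], [0, 0, 0]]]'

```text
t: 15.48
ee_pos: [559.8, -68.8, 29.5]
orientation: [-3.14, -0.077, 0.004]
ft_force: [-7.5, -1.3, 5.7]
width: 0.8
grasp_force: 3.8
```

Run:
```python
from h import *
state()
w=get_image('wrist'); W=world(w)
for r in finder.silhouettes('tube',w)[:1]: print(*rect(W,r['mask'],44,56))
```

```text
t 15.48 [559.8 -68.8  29.5] R [[0.999, 0.049], [0.049, -0.999]] f [-7.5 -1.3  5.7] 0.8 3.8
[582.4 -18.6] [ 29.1 170.2] 2.96 [[563.5, 65.5999984741211], [572.2000122070312, -104.4000015258789], [601.4000244140625, -102.9000015258789], [592.5999755859375, 67.0999984741211]] 49.8
```

Call:
servo_tool --deltas '[[[1, 0, 0], [0, 0, 0]], [[2, 0, 0], [0, 0, 0]], [[3, 0, 0], [0, 0, 0]], [[3, 0, 0], [0, 0, 0]]]'

```text
t: 15.92
ee_pos: [559.8, -68.6, 29.2]
orientation: [-3.14, -0.078, 0.011]
ft_force: [-11.4, -2.8, 8.8]
width: 0.3
grasp_force: 5.8
```

Call:
servo_tool --deltas '[[[-15, 0, 0], [0, 0, 0]], [[-40, 0, -10], [0, 0, 0]], [[-60, 0, -40], [0, 0, 0]], [[-70, 0, -80], [0, 0, 0]], [[-70, 0, -120], [0, 0, 0]]]'

```text
t: 16.33
ee_pos: [490.0, -71.6, 149.7]
orientation: [-3.14, -0.077, 0.007]
ft_force: [0.9, -0.7, -0.0]
width: 0.2
grasp_force: 0.0
```

Call:
servo_tool --deltas '[[[0, -5, -40], [0, 0, 0]], [[0, -25, -75], [0, 0, 0]], [[0, -55, -105], [0, 0, 0]], [[0, -90, -125], [0, 0, 0]], [[0, -119, -130], [0, 0, 0]]]' --grip -1

```text
t: 16.75
ee_pos: [489.7, 48.6, 284.2]
orientation: [-3.14, -0.076, -0.013]
ft_force: [0.8, -0.1, -0.3]
width: 30.5
grasp_force: 0.0
```

Run:
```python
from h import *
o=state(); print(o['qpos'].round(2))
w=get_image('wrist'); np.save('w6.npy',w,allow_pickle=True); W=world(w); cv2.imwrite('pics/w6.png',w['frame'])
for q in ['handle_mid','tube','clamp']:
  for r in finder.silhouettes(q,w)[:2]:
    P=W[r['mask']]; print(q,round(r['score'],2),np.round(np.array(r['rect'])*[560,420,560,420]),np.nanpercentile(P,[3,50,97],0).round().tolist())
    if q=='tube': print(*rect(W,r['mask'],44,56))
hsv=cv2.cvtColor(w['frame'],cv2.COLOR_BGR2HSV)
red=((hsv[...,0]<8)|(hsv[...,0]>172))&(hsv[...,1]>120)&(W[...,0]>520)&(W[...,2]>140)
P=W[red]; zt=np.nanpercentile(P[:,2],90); T=P[P[:,2]>zt-5]; print('handle top',T.mean(0).round(1),np.ptp(T,0).round(1),zt,len(T))
```

```text
t 16.75 [489.7  48.6 284.2] R [[0.999, 0.048], [0.048, -0.999]] f [ 0.8 -0.1 -0.3] 30.5 0.0
[0.07 0.15 1.86 0.   1.13 1.6 ]
handle_mid 0.71 [250.  92. 100.  44.] [[567.0, 48.0, 154.0], [580.0, 76.0, 160.0], [589.0, 119.0, 215.0]]
tube 0.87 [300. 100. 256.  28.] [[564.0, -98.0, 48.0], [579.0, -2.0, 50.0], [597.0, 169.0, 51.0]]
[580.3  35.5] [ 28.2 278.7] 2.97 [[559.0, 174.0], [573.5, -104.4000015258789], [601.5999755859375, -102.9000015258789], [587.2000122070312, 175.39999389648438]] 49.8
clamp 0.56 [246.  58. 100. 116.] [[566.0, 51.0, 27.0], [613.0, 101.0, 128.0], [657.0, 128.0, 214.0]]
clamp 0.45 [250.  93.  99.  45.] [[567.0, 48.0, 155.0], [580.0, 76.0, 160.0], [589.0, 119.0, 215.0]]
handle top [521.9 -21.9 366.9] [4.7 2.5 5. ] 366.2427834660045 112
```

View pics/w6.png

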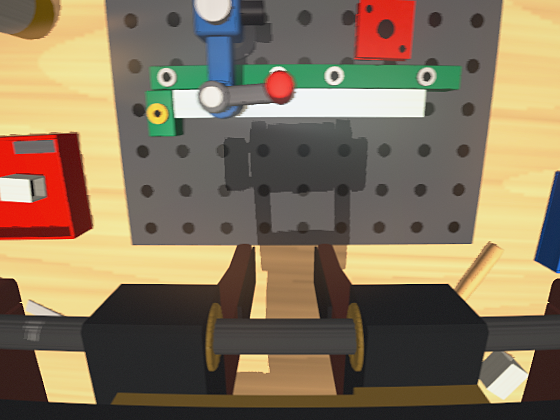

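Run:
```python
from h import *
w=np.load('w6.npy',allow_pickle=True).item(); W=world(w)
hsv=cv2.cvtColor(w['frame'],cv2.COLOR_BGR2HSV)
red=((hsv[...,0]<8)|(hsv[...,0]>172))&(hsv[...,1]>120)
sub=np.zeros_like(red); sub[60:110,255:305]=1
P=W[red&sub&(W[...,2]>150)]; zt=np.nanpercentile(P[:,2],95); T=P[P[:,2]>zt-4]
print('handle top',T.mean(0).round(1),np.ptp(T,0).round(1),zt.round(1),len(T))
(c,r)=cv2.minEnclosingCircle(T[:,:2].astype(np.float32)); print(c,r)
sub[:]=0; sub[75:120,190:240]=1
g=(hsv[...,1]<70)&sub&(W[...,2]>125)
P=W[g]; print(len(P),np.nanpercentile(P[:,2],[10,50,90]).round(1)); zt=np.nanpercentile(P[:,2],95); T=P[P[:,2]>zt-4]
(c,r)=cv2.minEnclosingCircle(T[:,:2].astype(np.float32)); print('hub',T.mean(0).round(1),c,r,zt)
b=(hsv[...,0]>95)&(hsv[...,0]<125)&(hsv[...,1]>100)&(W[...,2]>110)&(W[...,2]<135)
P=W[b]; a=np.radians(3.05); Q=(P[:,:2]-[590.4,135.6])@np.array([[np.cos(a),-np.sin(a)],[np.sin(a),np.cos(a)]])
s=Q[(Q[:,0]>5)&(Q[:,0]<35)]; print('arm y',np.percentile(s[:,1],[1,50,99]).round(1),'tip x',np.percentile(Q[:,0],[.3,2]).round(1), 'all y', np.percentile(Q[Q[:,0]<0][:,1],[1,99]))
```

```text
handle top [582.5  56.1 214.1] [16.9 16.3  5.1] 215.4 541
(582.52783203125, 55.916500091552734) 8.733973503112793
1028 [156.8 160.3 162.7]
hub [576.2 109.8 161.1] (575.8779296875, 110.00450134277344) 12.676735877990723 162.9746242527549
arm y [-34.7 -24.9 -14.3] tip x [-30.5 -28.7] all y [-37.49436296 -15.8220113 ]
```

Call:
servo_tool --deltas '[[[20, 0, 0], [0, 0, 0]], [[50, -1, 0], [0, 0, 0]], [[80, -2, 0], [0, 0, 0]], [[93, -3, 0], [0, 0, 0]], [[93, -3, 15], [0, 0, 0]]]' --grip -0.2

```text
t: 17.37
ee_pos: [584.7, 53.6, 265.8]
orientation: [-3.141, -0.075, -0.008]
ft_force: [-0.3, -0.2, 0.4]
width: 53.0
grasp_force: 0.0
```

Call:
servo_tool --deltas '[[[0, 0, 15], [0, 0, 0]], [[0, 0, 30], [0, 0, 0]], [[0, 0, 45], [0, 0, 0]], [[0, 0, 55], [0, 0, 0]], [[0, 0, 55], [0, 0, 0]]]'

```text
t: 17.78
ee_pos: [578.6, 53.6, 206.6]
orientation: [3.14, 0.076, -0.008]
ft_force: [-0.9, 0.3, 0.6]
width: 52.5
grasp_force: 0.0
```

Run:
```python
from h import *
o=state(); print(totool(np.array([582.5,56.,0])-[*o['ee_pos'][:2],0]).round(1))
a0=86.2
for k in range(11):
    b=a0+72*k; 
    if k<6: print(k,[[round(55*(np.cos(np.radians(b+14.4*i))-np.cos(np.radians(b))),1),round(55*(np.sin(np.radians(b+14.4*i))-np.sin(np.radians(b))),1),round(.24*i,1)] for i in range(1,6)])
```

```text
t 17.78 [578.6  53.6 206.6] R [[0.999, 0.048], [0.048, -0.999]] f [-0.9  0.3  0.6] 52.5 0.0
[ 4.  -2.2 -0. ]
0 [[np.float64(-13.8), np.float64(-0.8), 0.2], [np.float64(-26.9), np.float64(-5.0), 0.5], [np.float64(-38.6), np.float64(-12.4), 0.7], [np.float64(-48.0), np.float64(-22.4), 1.0], [np.float64(-54.7), np.float64(-34.5), 1.2]]
1 [[np.float64(-3.5), np.float64(-13.3), 0.2], [np.float64(-3.5), np.float64(-27.1), 0.5], [np.float64(-0.1), np.float64(-40.5), 0.7], [np.float64(6.5), np.float64(-52.6), 1.0], [np.float64(15.9), np.float64(-62.7), 1.2]]
2 [[np.float64(11.6), np.float64(-7.4), 0.2], [np.float64(24.7), np.float64(-11.7), 0.5], [np.float64(38.5), np.float64(-12.6), 0.7], [np.float64(52.0), np.float64(-10.1), 1.0], [np.float64(64.5), np.float64(-4.3), 1.2]]
3 [[np.float64(10.7), np.float64(8.8), 0.2], [np.float64(18.8), np.float64(19.9), 0.5], [np.float64(23.9), np.float64(32.7), 0.7], [np.float64(25.7), np.float64(46.3), 1.0], [np.float64(24.0), np.float64(60.0), 1.2]]
4 [[np.float64(-5.0), np.float64(12.8), 0.2], [np.float64(-13.1), np.float64(24.0), 0.5], [np.float64(-23.7), np.float64(32.8), 0.7], [np.float64(-36.1), np.float64(38.8), 1.0], [np.float64(-49.7), np.float64(41.4), 1.2]]
5 [[np.float64(-13.8), np.float64(-0.8), 0.2], [np.float64(-26.9), np.float64(-5.0), 0.5], [np.float64(-38.6), np.float64(-12.4), 0.7], [np.float64(-48.0), np.float64(-22.4), 1.0], [np.float64(-54.7), np.float64(-34.5), 1.2]]
```

Call:
servo_tool --deltas '[[[2, -2, 15], [0, 0, 0]], [[2, -2, 25], [0, 0, 0]], [[2, -2, 32], [0, 0, 0]], [[2, -2, 36], [0, 0, 0]], [[2, -2, 36], [0, 0, 0]]]'

```text
t: 18.2
ee_pos: [581.6, 56.8, 172.9]
orientation: [3.141, 0.078, -0.002]
ft_force: [0.1, 0.6, 0.4]
width: 52.8
grasp_force: 0.0
```

Call:
servo_tool --deltas '[[[0, 0, 0], [0, 0, 0]], [[0, 0, 0], [0, 0, 0]], [[0, 0, 0], [0, 0, 0]], [[0, 0, 0], [0, 0, 0]], [[0, 0, 0], [0, 0, 0]]]' --grip 1

```text
t: 18.62
ee_pos: [582.5, 56.4, 174.2]
orientation: [3.139, 0.079, 0.002]
ft_force: [1.6, -17.6, 4.3]
width: 22.6
grasp_force: 8.7
```

Call:
servo_tool --deltas '[[[0, 0, 0], [0, 0, 0]], [[0, 0, 0], [0, 0, 0]], [[0, 0, 0], [0, 0, 0]]]'

```text
t: 18.87
ee_pos: [582.7, 55.1, 174.2]
orientation: [3.138, 0.079, 0.002]
ft_force: [0.7, -9.8, 1.6]
width: 20.6
grasp_force: 30.0
```

Call:
servo_tool --deltas '[[[0, 1.5, 0], [0, 0, 0]], [[0, 1.5, 0], [0, 0, 0]]]'

```text
t: 19.03
ee_pos: [582.7, 55.0, 174.2]
orientation: [3.14, 0.078, 0.002]
ft_force: [0.1, -3.5, 2.3]
width: 20.3
grasp_force: 30.0
```

Call:
servo_tool --deltas '[[[-13.8, -0.8, 0.2], [0, 0, 0]], [[-26.9, -5.0, 0.5], [0, 0, 0]], [[-38.6, -12.4, 0.7], [0, 0, 0]], [[-48, -22.4, 1], [0, 0, 0]], [[-54.7, -34.5, 1.2], [0, 0, 0]]]'

```text
t: 19.45
ee_pos: [525.3, 88.2, 172.9]
orientation: [-3.14, -0.077, -0.002]
ft_force: [5.2, 1.3, 0.6]
width: 20.4
grasp_force: 30.0
```

Call:
servo_tool --deltas '[[[0, 0, 0], [0, 0, 0]], [[0, 0, 0], [0, 0, 0]]]'

```text
t: 19.62
ee_pos: [525.3, 88.8, 172.8]
orientation: [-3.14, -0.081, 0.001]
ft_force: [-3.2, 1.1, 7.5]
width: 20.1
grasp_force: 30.0
```

Run:
```python
from h import *
o=state(); print(o['ft_force'],o['moment']); d=o['ee_pos'][:2]-[576.3,109.9]; print(np.hypot(*d),np.degrees(np.arctan2(d[1],d[0])))
```

```text
t 19.62 [525.3  88.8 172.8] R [[0.999, 0.052], [0.052, -0.999]] f [-3.2  1.1  7.5] 20.1 30.0
[-3.22040313  1.07116202  7.50505741] [ 0.11914863  0.49375367 -0.00619287]
55.252730717684514 -157.4941174256781
```

Call:
servo_tool --deltas '[[[-3.5, -13.3, 0.2], [0, 0, 0]], [[-3.5, -27.1, 0.5], [0, 0, 0]], [[-0.1, -40.5, 0.7], [0, 0, 0]], [[6.5, -52.6, 1], [0, 0, 0]], [[15.9, -62.7, 1.2], [0, 0, 0]]]'

```text
t: 20.03
ee_pos: [540.0, 151.5, 171.6]
orientation: [3.139, 0.08, 0.003]
ft_force: [6.8, -10.3, 1.4]
width: 20.4
grasp_force: 30.0
```

Call:
servo_tool --deltas '[[[11.6, -7.4, 0.2], [0, 0, 0]], [[24.7, -11.7, 0.5], [0, 0, 0]], [[38.5, -12.6, 0.7], [0, 0, 0]], [[52, -10.1, 1], [0, 0, 0]], [[64.5, -4.3, 1.2], [0, 0, 0]]]'

```text
t: 20.45
ee_pos: [603.1, 157.9, 170.3]
orientation: [3.138, 0.08, -0.004]
ft_force: [-6.7, -9.4, 12.7]
width: 20.4
grasp_force: 30.0
```

Call:
servo_tool --deltas '[[[10.7, 8.8, 0.2], [0, 0, 0]], [[18.8, 19.9, 0.5], [0, 0, 0]], [[23.9, 32.7, 0.7], [0, 0, 0]], [[25.7, 46.3, 1], [0, 0, 0]], [[24, 60, 1.2], [0, 0, 0]]]'

```text
t: 20.87
ee_pos: [630.6, 100.2, 169.3]
orientation: [-3.14, -0.079, 0.001]
ft_force: [-4.2, 1.6, 8.7]
width: 20.4
grasp_force: 30.0
```

Call:
servo_tool --deltas '[[[-5, 12.8, 0.2], [0, 0, 0]], [[-13.1, 24, 0.5], [0, 0, 0]], [[-23.7, 32.8, 0.7], [0, 0, 0]], [[-36.1, 38.8, 1], [0, 0, 0]], [[-49.7, 41.4, 1.2], [0, 0, 0]]]'

```text
t: 21.28
ee_pos: [583.8, 55.0, 168.1]
orientation: [3.14, 0.078, 0.004]
ft_force: [0.8, -1.1, 5.0]
width: 20.5
grasp_force: 30.0
```

Call:
servo_tool --deltas '[[[-13.8, -0.8, 0.2], [0, 0, 0]], [[-26.9, -5.0, 0.5], [0, 0, 0]], [[-38.6, -12.4, 0.7], [0, 0, 0]], [[-48, -22.4, 1], [0, 0, 0]], [[-54.7, -34.5, 1.2], [0, 0, 0]]]'

```text
t: 21.7
ee_pos: [525.6, 87.6, 166.8]
orientation: [3.14, 0.077, -0.001]
ft_force: [3.0, -0.3, 6.0]
width: 20.0
grasp_force: 30.0
```

Run:
```python
from h import *
o=state(); d=o['ee_pos'][:2]-[576.3,109.9]; print(np.hypot(*d),np.degrees(np.arctan2(d[1],d[0])),np.round(o['qpos'],2))
```

```text
t 21.7 [525.6  87.6 166.8] R [[0.999, 0.049], [0.049, -0.999]] f [ 3.  -0.3  6. ] 20.0 30.0
55.40217790931811 -156.28128221563108 [ 0.14  0.37  1.88 -0.    0.9   1.66]
```

Call:
servo_tool --deltas '[[[-3.5, -13.3, 0.2], [0, 0, 0]], [[-3.5, -27.1, 0.5], [0, 0, 0]], [[-0.1, -40.5, 0.7], [0, 0, 0]], [[6.5, -52.6, 1], [0, 0, 0]], [[15.9, -62.7, 1.2], [0, 0, 0]]]'

```text
t: 22.12
ee_pos: [540.3, 151.7, 165.6]
orientation: [3.139, 0.08, 0.003]
ft_force: [8.5, -12.0, 2.7]
width: 20.4
grasp_force: 30.0
```

Call:
servo_tool --deltas '[[[11.6, -7.4, 0.2], [0, 0, 0]], [[24.7, -11.7, 0.5], [0, 0, 0]], [[38.5, -12.6, 0.7], [0, 0, 0]], [[52, -10.1, 1], [0, 0, 0]], [[64.5, -4.3, 1.2], [0, 0, 0]]]'

```text
t: 22.53
ee_pos: [603.2, 157.9, 164.2]
orientation: [3.138, 0.08, -0.005]
ft_force: [-6.3, -9.9, 12.9]
width: 20.2
grasp_force: 30.0
```

Call:
servo_tool --deltas '[[[10.7, 8.8, 0.2], [0, 0, 0]], [[18.8, 19.9, 0.5], [0, 0, 0]], [[23.9, 32.7, 0.7], [0, 0, 0]], [[25.7, 46.3, 1], [0, 0, 0]], [[24, 60, 1.2], [0, 0, 0]]]'

```text
t: 22.95
ee_pos: [630.6, 100.3, 163.2]
orientation: [-3.139, -0.078, 0.001]
ft_force: [-3.5, 2.6, 9.8]
width: 20.5
grasp_force: 30.0
```

Call:
servo_tool --deltas '[[[-5, 12.8, 0.2], [0, 0, 0]], [[-13.1, 24, 0.5], [0, 0, 0]], [[-23.7, 32.8, 0.7], [0, 0, 0]], [[-36.1, 38.8, 1], [0, 0, 0]], [[-49.7, 41.4, 1.2], [0, 0, 0]]]'

```text
t: 23.37
ee_pos: [584.0, 55.1, 162.1]
orientation: [3.14, 0.078, 0.004]
ft_force: [2.3, -2.6, 5.9]
width: 20.5
grasp_force: 30.0
```

Call:
servo_tool --deltas '[[[-13.8, -0.8, 0.2], [0, 0, 0]], [[-26.9, -5.0, 0.5], [0, 0, 0]], [[-38.6, -12.4, 0.7], [0, 0, 0]], [[-48, -22.4, 1], [0, 0, 0]], [[-54.7, -34.5, 1.2], [0, 0, 0]]]'

```text
t: 23.78
ee_pos: [525.6, 87.7, 160.8]
orientation: [3.14, 0.077, -0.002]
ft_force: [1.0, -0.7, 7.6]
width: 20.4
grasp_force: 30.0
```

Call:
servo_tool --deltas '[[[-3.5, -13.3, 0.2], [0, 0, 0]], [[-3.5, -27.1, 0.5], [0, 0, 0]], [[-3.5, -27.1, 0.5], [0, 0, 0]]]'

```text
t: 24.03
ee_pos: [521.6, 117.0, 160.3]
orientation: [-3.139, -0.08, -0.0]
ft_force: [-0.9, 1.9, 8.6]
width: 20.7
grasp_force: 30.0
```

Run:
```python
from h import *
o=state(); d=o['ee_pos'][:2]-[576.3,109.9]; print(np.hypot(*d),np.degrees(np.arctan2(d[1],d[0])))
```

```text
t 24.03 [521.6 117.  160.3] R [[0.999, 0.051], [0.051, -0.999]] f [-0.9  1.9  8.6] 20.7 30.0
55.12363243389814 172.61785914193504
```

Call:
servo_tool --deltas '[[[0, 0, 0], [0, 0, 0]], [[0, 0, 0], [0, 0, 0]], [[0, 0, 0], [0, 0, 0]], [[0, 0, 0], [0, 0, 0]], [[0, 0, 0], [0, 0, 0]]]' --grip -0.2

```text
t: 24.45
ee_pos: [520.8, 114.3, 159.5]
orientation: [3.141, 0.078, -0.002]
ft_force: [-1.4, 0.2, 0.0]
width: 50.1
grasp_force: 0.0
```

Call:
servo_tool --deltas '[[[0, 0, -15], [0, 0, 0]], [[0, 0, -45], [0, 0, 0]], [[0, 0, -75], [0, 0, 0]], [[0, 0, -105], [0, 0, 0]], [[0, 0, -125], [0, 0, 0]]]'

```text
t: 24.87
ee_pos: [521.7, 114.3, 287.7]
orientation: [-3.14, -0.077, -0.004]
ft_force: [0.0, -0.6, -0.7]
width: 52.4
grasp_force: 0.0
```

Call:
servo_tool --deltas '[[[-20, 20, 0], [0, 0, 0]], [[-40, 45, 0], [0, 0, 0]], [[-60, 60, 0], [0, 0, 0]], [[-60, 60, 0], [0, 0, 0]], [[-60, 60, 0], [0, 0, 0]]]'

```text
t: 25.28
ee_pos: [463.5, 50.8, 285.2]
orientation: [-3.141, -0.075, -0.001]
ft_force: [0.3, -0.5, 0.3]
width: 52.6
grasp_force: 0.0
```

Run:
```python
from h import *
state(); w=get_image('wrist'); W=world(w); cv2.imwrite('pics/w7.png',w['frame'])
r=finder.silhouettes('tube',w)
for k in r[:2]: print('tube',*rect(W,k['mask'],44,56))
hsv=cv2.cvtColor(w['frame'],cv2.COLOR_BGR2HSV)
red=((hsv[...,0]<8)|(hsv[...,0]>172))&(hsv[...,1]>120)&(np.hypot(W[...,0]-522,W[...,1]-117)<30)
P=W[red&(W[...,2]>150)]; zt=np.nanpercentile(P[:,2],95); T=P[P[:,2]>zt-4]; print('handle',T.mean(0).round(1),np.median(T[:,2]),zt,len(T))
s=get_image('side'); cv2.imwrite('pics/s7.png',cv2.resize(s['frame'][170:310,150:340],None,fx=4,fy=4,interpolation=cv2.INTER_CUBIC))
```

```text
t 25.28 [463.5  50.8 285.2] R [[0.999, 0.048], [0.048, -0.999]] f [ 0.3 -0.5  0.3] 52.6 0.0
tube [580.3  36.3] [ 30.1 279.3] 2.99 [[558.0, 175.0], [572.5, -103.9000015258789], [602.5999755859375, -102.4000015258789], [588.0, 176.60000610351562]] 49.8
handle [522.1 116.6 200.1] 200.2252437314935 201.28405682863905 496
```

View pics/w7.png

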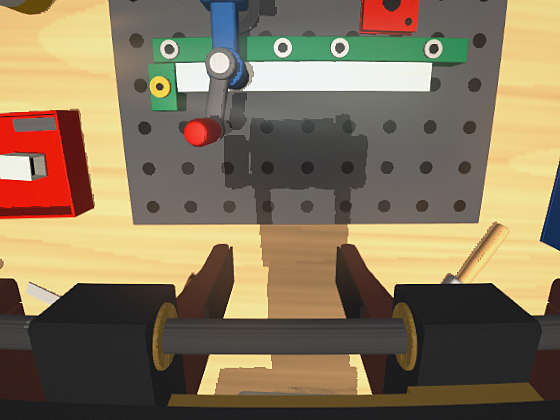

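View pics/s7.png

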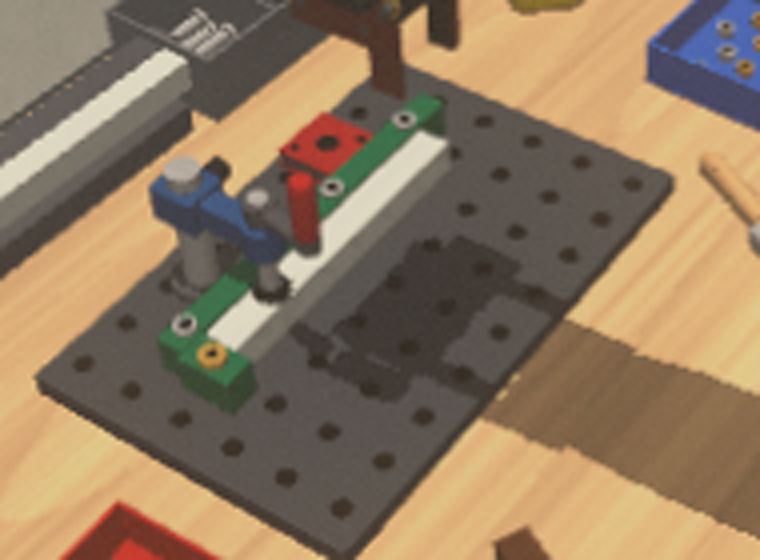

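The wrist view shows the tube flush along the fence (about (180..430,77)), home at the stop (160,86), and the crank handle now at (202,132). The side crop shows the pad on the tube at (270,288). The handle sank 13.9 mm, which puts the joint at about 15.6, half a turn past contact.

```bash
python3 -c "
from workcell import close_job
print(close_job())"
```

```text
the job is handed in; nothing more can be done
None
```

I handed the job in at about 25 s: the offcut is in the red scrap tray, the tube sits flush on the fence and home on the end stop, and the clamp is down about half a turn past contact; the magnet, spray can and tape measure were not touched.

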